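# Seat the spring-loaded guide roller of the webbing feed stand

### The job

The guide roller of the webbing feed stand is only half fitted: its round nose is in the spring cup, but the long axle end still lies on top of the end wall. Push the roller against its spring until the axle end clears the wall, tip that end down into its saddle and let the spring press it home against the wall; then fold the keeper bar down flat over the axle. Leave the other things on the table where they lie.

Things in the scene. Friction and masses are not known exactly. Their poses are not given: they have to be found in the camera images.
- stand: Grey feed stand fixed to the table, base 260 x 66 x 10 mm. Origin: centre of its underside, z up; x runs along the roller towards the spring. Spring housing at x = 98 to 122 mm, 59 mm high. End fork at x = -119 to -73 mm: two cheeks 53 mm high, 17 mm apart, between them the end wall (x = -95 to -85, 46 mm high) and on its roller side the saddle step (31 mm high).
- bay (a point): Point of the stand where the centre of the axle's end face belongs when seated: on the inner face of the end wall, stand x = -85 mm, y = 0, 38 mm above the table. Axes as the stand's.
- roller: Loose guide roller, 0.25 kg; x is its axis (nose at +x), origin mid-sleeve on the axis. Black rubber sleeve 32 mm diameter, 70 long, between aluminium flanges 48 mm diameter, 6 thick. Round-nosed 14 mm stub on the nose side (tip at x = 61 mm), 14 mm axle 60 mm long on the other. Starts leaning 0.1 rad, axle end 6 to 9 mm over the end wall's inner face; seated it lies level, axis 38 mm high.
- roller_tail (a point): Centre of the flat end face of the roller's long axle end (roller x = -101 mm).
- roller_flange (a point): Centre of the outer face of the flange at the long axle end (roller x = -41 mm). Push this face, above the axle, towards the stand's +x. Seated, it lies 60 mm from the bay point; at the start about 40 mm of bare axle (top 56 to 58 mm above the table) lie free between it and the fork, where a closed fingertip can bear.
- spring_cup (a joint): Spring cup (26 mm diameter, bore 17 x 12 mm deep) round the nose: how far it is pressed towards the stand's +x, 0 to 0.018 m. 2.4 N at first, plus 0.6 N per mm; a seated roller holds it at 0.006. The axle end clears the wall from 0.008, surely at 0.011. Friction of a finger on the flange can lift the axle out again: draw back along the axle before rising.
- keeper (a joint): Hinge of the keeper bar, rad: 0 = flat shut over the axle (underside 47, top 55 mm above the table, 2 mm clear of the seated axle), about 1.6 upright; starts at 1.9 to 2.3, leaning back away from the roller; stop at 2.4. Stiff hinge (0.03 N m): it stays where it is left.
- keeper_end (a point): Middle of the round cross bar (10 mm diameter, 26 mm long) at the free end of the steel keeper bar, 43 mm from the hinge axis; the bar is 14 mm wide, 8 mm thick.
- keeper_hinge (a point): Middle of the keeper's hinge axis: stand x = -111 mm, y = 0, 51 mm above the table; the axis lies along the stand's y.
- tape_measure: Bystander: yellow tape measure, 69 x 68 x 31 mm, origin under its centre.
- buckle_1: Bystander: black strap buckle beside the stand, 62 x 43 x 11 mm, origin under its centre.
- buckle_4: Bystander: black strap buckle at the left, 62 x 43 x 11 mm, origin under its centre.
- needle_box: Bystander: small blue box with clear lid at the right, 39 x 56 x 24 mm, origin under its centre.

How it is judged:
By the outcome, as a careful person would: the job done as asked, in the order asked, and still so for the second after the job is handed in, with the robot touching nothing.
It also fails if it takes over 48 s, if anything falls off the work surface, if the arm or the gripper's body presses on something with over 40 N, if the wrist force passes 120 N, or if a joint passes its speed limit or range.

### The arm

A 6-joint arm with a two-finger parallel gripper is mounted at the origin on a cart in front of the work surface, level with it; the furniture and walls round the work are solid. World frame = base frame: x ahead of the robot, y to its left, z up, the work surface at z = 0. Lengths are in m, angles in rad, forces in N, time in s.
With the tool pointing down it reaches from about 0.25 to 0.8 m from the base axis. Payload 3.9 kg.
Tool frame: the origin (TCP) lies on the front face of the gripper's body, between the roots of the fingers; the fingertips stand 73 mm ahead of it and the grasp point (between the pads) lies 54 mm ahead of it; z points along the fingers, y is the line along which they close (so a half turn about z gives the same grasp; the last joint's range is limited). The gripper opens to 85 mm and grips with 20 to 120 N. Pads are 22 mm wide; open, the fingers measure 114 mm over their backs; the gripper's body (76 mm by 85 mm) begins 54 mm behind the grasp point. The pads swing forward as they close: fully open they stand 13 mm farther back than shut.
Start: joints at [1.215, 0.26, -0.138, 1.173, 0, 1.571], TCP at [0.183, 0.492, 0.304] pointing down, gripper open.
Joint ranges: [-2.78, 2.78], [-0.83, 1.72], [-1.28, 1.37], [-1.9, 2.12], [-1.57, 1.48], [-3.14, 3.14]. Speed limits (rad/s): [2.57, 2.57, 3.14, 3.14, 3.14, 3.14].

### API

Orientations are given as [roll, pitch, yaw] about the fixed x, y, z axes, in that order (R = Rz(yaw) Ry(pitch) Rx(roll)).
In Python, from station import env, grab_frame gives the robot as it stands.
- The arm moves only by the shell command python3 -m creep 'ROWS' [FORCE]. ROWS is JSON, a list of rows, each a list of 3 entries, a list of its own where there are three numbers: the turn, a rotation vector about the tool's x, y, z in units of 6 degrees (1.0 is 6 degrees), then the shift along the tool's x, y, z in units of 40 mm (1.0 is 40 mm), then the gripper command: -1 is shut, 1 is fully open, values between are in proportion. In form: [[[wx, wy, wz], [tx, ty, tz], gripper], ...]. A call has exactly 10 rows; each row is the pose to reach, as a shift and turn from the pose commanded when the call began, along the tool's axes at that moment; what a row does not reach only later rows make up. A row lasts 1/12 s, in which the tool goes at most 41.7 mm and 7.16 degrees, less where a joint would pass 70% of its speed; a pose out of reach is approached as far as the arm can. A call with a gripper value outside its range is refused whole. The fingers move at their own pace and stop on an object; FORCE is the grip in N (left out, the last holds). Time passes only in rows, so rows that repeat a pose let the fingers close, or fill a call up. It gives the time, the measured TCP pose, the force, the opening and the grip force at its end, in the units of the state.
- env.observe(): the state, without advancing time (a new reading comes with each control period).
- grab_frame(name): name is "scene" or "side" or "wrist"; returns a dict with "image" (384x512x3 uint8, red, green, blue), "fx", "fy", "cx", "cy" (pixels), "view" (4x4, takes a point from world to camera coordinates). Camera axes: x right, y down, z forward; pixel columns grow to the right and rows downward; lengths in m; the calibration is good to about 2 mm. The wrist camera is an equidistant fisheye: a pixel r from the principal point sees the ray r / f radians off the axis. A picture is of the moment at which its call begins. There is no depth.
- env.hand_in(): hands the job in; it is judged then, once.
The state is a dict: "clock": time; "joints": joint angles; "joint_velocities": joint speeds; "tau": joint torques, N m; "position": TCP position; "eef_rot": TCP orientation; "contact_force": force on the tool from outside, world axes, zero at the start; "wrist_torque": the same for the moment, N m; "gripper_width": finger opening in m; "grasp_force": force on a finger pad.
Only numpy, scipy, OpenCV 4.12 (cv2) and the standard library are available. Lean on these libraries where they do the work, as an engineer would, in place of code of your own. Each camera call takes 0.05 s, during which the arm holds its last target. There are 200 camera calls.

## Working session

There is one attempt and no reset: what is moved stays moved. The work goes in short steps, Python scripts to look and compute and a shell command to move; the robot and the scene stay as the last step left them, time stands still between calls to the robot, and variables do not carry over. Pictures are saved under pics/ and viewed, at most 12 in all, crops included, and the job is handed in when it is done.

```bash
ls; mkdir -p pics; cat > h.py <<'E'
import numpy as np,cv2
from station import env,grab_frame
def save(name,fn,crop=None,s=1):
    f=grab_frame(name);im=f["image"][:,:,::-1]
    if crop: im=im[crop[1]:crop[3],crop[0]:crop[2]]
    cv2.imwrite("pics/"+fn,cv2.resize(im,None,fx=s,fy=s,interpolation=cv2.INTER_CUBIC));return f
def ray(f,u,v):
    V=np.array(f["view"]);d=V[:3,:3].T@np.array([(u-f["cx"])/f["fx"],(v-f["cy"])/f["fy"],1]);return -V[:3,:3].T@V[:3,3],d/np.linalg.norm(d)
def plane(f,u,v,z):
    c,d=ray(f,u,v);return c+d*(z-c[2])/d[2]
def proj(f,p):
    V=np.array(f["view"]);q=V[:3,:3]@p+V[:3,3];return f["fx"]*q[0]/q[2]+f["cx"],f["fy"]*q[1]/q[2]+f["cy"]
E
python3 - <<'E'
from h import *
import pickle
a=save("scene","a.png",s=1.5);b=save("side","b.png",s=1.5)
pickle.dump((a,b),open("f0.pkl","wb"))
print(env.observe());
for f in(a,b):print(f["fx"],f["cx"],f["cy"],ray(f,256,192))
E
```

```text
pics
{'clock': 0.1, 'joints': array([ 1.21497106e+00,  2.60608795e-01, -1.39236197e-01,  1.17272088e+00,
       -1.83704949e-06,  1.57078085e+00]), 'joint_velocities': array([ 3.54418398e-04, -1.31340388e-05,  3.59006238e-03, -1.06343674e-04,
        1.24246328e-04, -2.34261316e-04]), 'tau': array([ 1.25513816e-04, -4.06509268e+01,  2.54528046e+01,  1.01247313e-02,
        6.27377267e-05, -2.50911015e-06]), 'position': array([0.18272059, 0.49165346, 0.3031545 ]), 'eef_rot': array([-3.13982311e+00,  1.80966211e-06,  2.78578287e+00]), 'contact_force': array([-0.5917641 ,  0.27384722, -0.78398074]), 'wrist_torque': array([-0.00182325,  0.04570152, -0.03742068]), 'grasp_force': 0.0, 'gripper_width': 0.08557709432001055}
472.81804044085914 259.73731756316715 180.8385289387292 (array([-0.44105531, -0.55826851,  1.0835534 ]), array([ 0.63993382,  0.36007033, -0.6788476 ]))
406.3498087940928 255.9815156525983 196.46610482003152 (array([ 0.42993867, -0.972825  ,  0.65470831]), array([ 0.08795769,  0.85326901, -0.51399946]))
```

View pics/a.png

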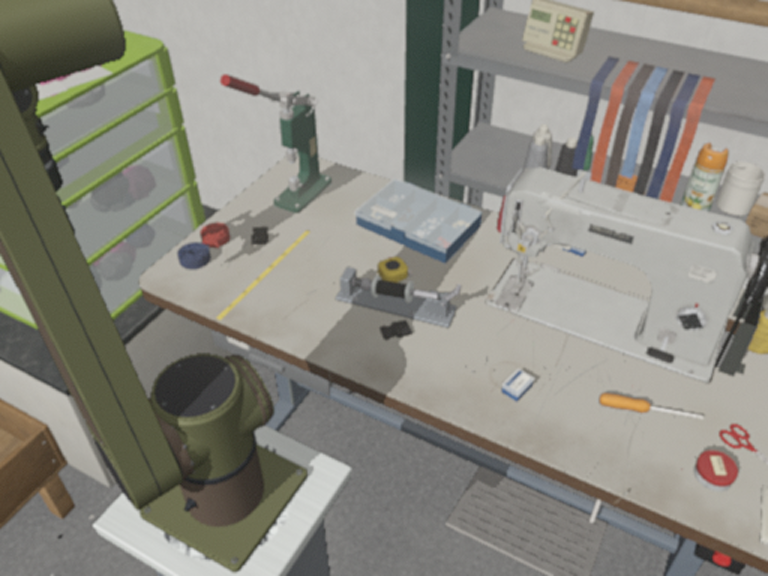

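View pics/b.png

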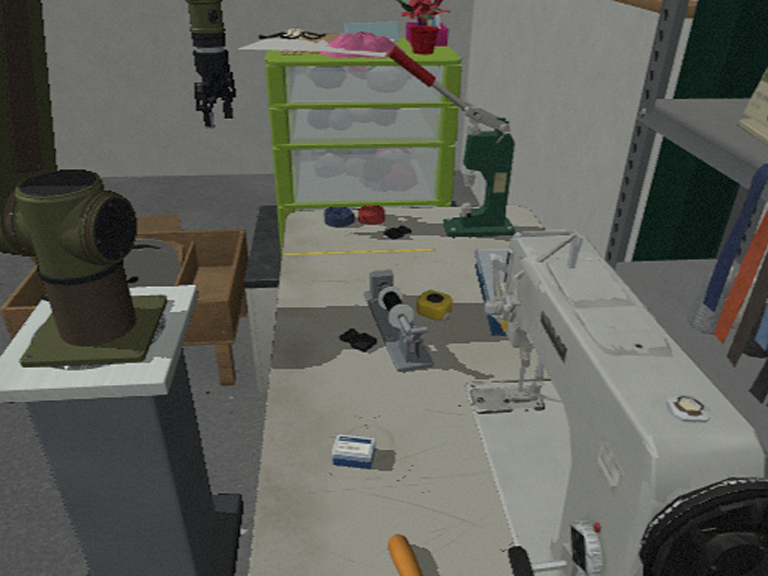

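The stand is at about (400,295) in the scene view and (400,320) in the side view, both at 1.5x. The spring end is at the far left and the fork is nearer the side camera. I'll zoom in on both.

```bash
python3 - <<'E'
from h import *
import pickle
a,b=pickle.load(open("f0.pkl","rb"))
A=cv2.resize(a["image"][165:225,215:315,::-1],None,fx=8,fy=8,interpolation=cv2.INTER_CUBIC)
B=cv2.resize(b["image"][172:252,215:315,::-1],None,fx=7,fy=7,interpolation=cv2.INTER_CUBIC)
cv2.imwrite("pics/a2.png",A);cv2.imwrite("pics/b2.png",B)
E
```

```text
(no output)
```

View pics/a2.png

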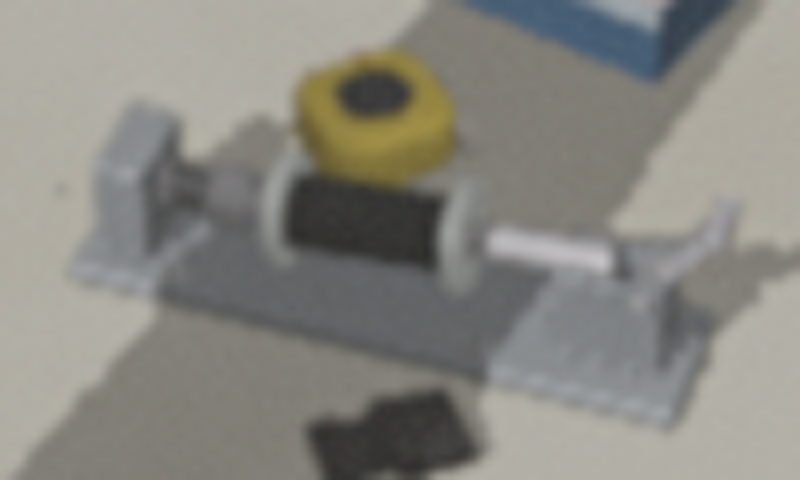

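View pics/b2.png

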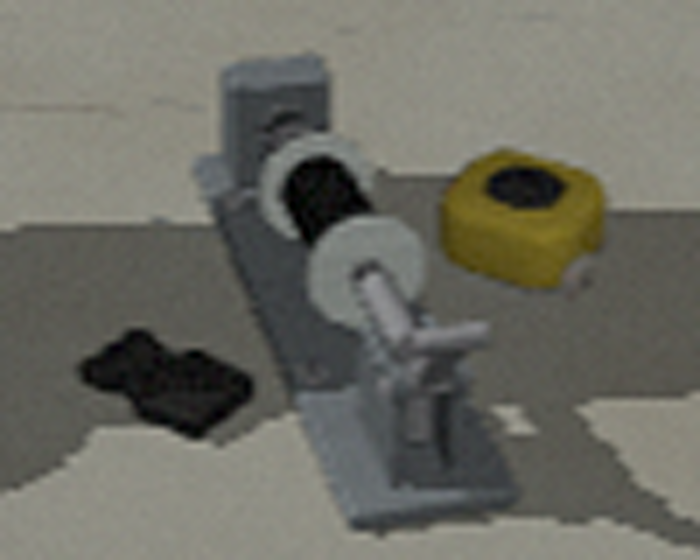

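```bash
cat > fit.py <<'E'
from h import *
import pickle
from scipy.optimize import least_squares
a,b=pickle.load(open("f0.pkl","rb"))
za=lambda u,v:(u/8+215-.4,v/8+165-.4)
zb=lambda u,v:(u/7+215-.4,v/7+172-.4)
P=[(a,(-130,33,10),za(668,405)),(a,(-130,33,0),za(670,425)),(a,(130,33,0),za(72,285)),(a,(-130,-33,10),za(712,335)),
(b,(-130,33,10),zb(350,515)),(b,(-130,33,0),zb(357,530)),(b,(-130,-33,0),zb(520,502)),(b,(98,0,59),zb(277,90))]
def W(p,q):
    c,s=np.cos(p[2]),np.sin(p[2]);x,y,z=np.array(q)/1000;return np.array([p[0]+c*x-s*y,p[1]+s*x+c*y,z])
def res(p):return np.concatenate([np.array(proj(f,W(p,q)))-uv for f,q,uv in P])
E
python3 - <<'E'
from fit import *
r=least_squares(res,[.45,.2,1.5],loss='soft_l1');print(r.x,res(r.x).round(1));p=r.x
np.save("p.npy",p)
def tri(u1,u2):
    c1,d1=ray(a,*u1);c2,d2=ray(b,*u2);t=np.linalg.lstsq(np.c_[d1,-d2],c2-c1,rcond=None)[0];A=c1+t[0]*d1;B=c2+t[1]*d2
    m=(A+B)/2;c,s=np.cos(p[2]),np.sin(p[2]);e=m-[p[0],p[1],0];print(((A+B)/2).round(4),np.linalg.norm(A-B).round(4),"stand",(c*e[0]+s*e[1]).round(4),(-s*e[0]+c*e[1]).round(4))
tri(za(732,200),zb(487,330)) # keeper bar far end
tri(za(640,288),zb(405,343)) # near
tri(za(462,235),zb(366,272)) # flange
for n,q in dict(hinge=(-111,0,51),bay=(-85,0,38),spring=(98,0,59),tip=(-60,0,57)).items(): print(n,W(p,q),np.array(proj(a,W(p,q)))*8-[215*8,165*8],np.array(proj(b,W(p,q)))*7-[215*7,172*7])
E
```

```text
[ 0.54820047 -0.02844656  1.74395111] [ 0.7  0.8  0.3  0.5 -0.8 -0.2  0.6 -4.2  0.2 -0.8 -0.9  0.1  0.2  0.1
 -0.  -1.5]
[ 0.5842 -0.1611  0.0858] 0.0002 stand -0.1368 -0.0126
[ 0.5564 -0.1354  0.0579] 0.0118 stand -0.1068 0.0104
[ 0.555  -0.0582  0.0443] 0.001 stand -0.0305 -0.0016
hinge [ 0.56732475 -0.13778668  0.051     ] [651.81358054 267.73780306] [423.60268505 371.91624603]
bay [ 0.56284518 -0.11217548  0.038     ] [587.39705915 276.95750734] [401.12964144 360.92996307]
spring [0.53131597 0.06808796 0.059     ] [158.04583879 140.33360223] [274.03680196  76.98793672]
tip [ 0.55853791 -0.08754933  0.057     ] [528.8815525  228.51205005] [383.15223498 282.6073003 ]
```

```bash
cat > to.py <<'E'
# usage: to.py sx sy tipz(mm, stand frame): offset to go, in tool axes and units
import sys
from h import *
from scipy.spatial.transform import Rotation as Ro
p=np.load("p.npy");o=env.observe();R=Ro.from_euler("xyz",o["eef_rot"])
c,s=np.cos(p[2]),np.sin(p[2])
tip=np.array(o["position"])+R.apply([0,0,.073]);e=tip-[p[0],p[1],0]
print("t",o["clock"].__round__(2),"tip stand mm",(1000*np.array([c*e[0]+s*e[1],-s*e[0]+c*e[1],e[2]])).round(1),"F stand",(c*o["contact_force"][0]+s*o["contact_force"][1]).round(1),o["contact_force"].round(1))
for i in range(1,len(sys.argv),3):
    x,y,z=[float(v)/1000 for v in sys.argv[i:i+3]]
    T=np.array([p[0]+c*x-s*y,p[1]+s*x+c*y,z+.073]);Rd=Ro.from_matrix(np.c_[[c,s,0],[s,-c,0],[0,0,-1]])
    print("shift",(R.inv().apply(T-o["position"])/.04).round(2),"turn",np.degrees((R.inv()*Rd).as_rotvec()/6).round(2))
E
python3 to.py -55 0 177
```

```text
t 0.1 tip stand mm [575.2 270.5 230.2] F stand 0.4 [-0.6  0.3 -0.8]
shift [-13.79 -10.19   1.35] turn [-0.02  0.01  9.95]
```

```bash
python3 -m creep '[[[0,0,1],[-0.7,-0.5,0.1],-1],[[0,0,2],[-1.4,-1.0,0.2],-1],[[0,0,3],[-2.1,-1.5,0.3],-1],[[0,0,4],[-2.8,-2.0,0.4],-1],[[0,0,5],[-3.5,-2.5,0.5],-1],[[0,0,6],[-4.2,-3.1,0.6],-1],[[0,0,7],[-5.0,-3.7,0.7],-1],[[0,0,8],[-5.8,-4.3,0.8],-1],[[0,0,9],[-6.6,-4.9,0.9],-1],[[0,0,9.95],[-7.4,-5.5,1.0],-1]]' 20; python3 to.py -55 0 177
```

```text
clock: 0.93
position: [0.384, 0.1809, 0.2636]
eef_rot: [-3.141, -0.0, 1.739]
contact_force: [-0.1, 0.5, 0.3]
gripper_width: -0.0003
grasp_force: 0.0
t 0.93 tip stand mm [234.5 125.6 190.6] F stand 0.5 [-0.1  0.5  0.3]
shift [-7.22  3.18  0.34] turn [-0.   -0.   -0.05]
```

```bash
python3 -m creep '[[[0,0,0],[-0.8,0.35,0],-1],[[0,0,0],[-1.6,0.7,0.1],-1],[[0,0,0],[-2.4,1.05,0.1],-1],[[0,0,0],[-3.2,1.4,0.2],-1],[[0,0,0],[-4.0,1.75,0.2],-1],[[0,0,0],[-4.8,2.1,0.3],-1],[[0,0,0],[-5.6,2.45,0.3],-1],[[0,0,0],[-6.4,2.8,0.3],-1],[[0,0,0],[-7.0,3.1,0.3],-1],[[0,0,0],[-7.2,3.2,0.3],-1]]'; python3 -m creep '[[[0,0,0],[0,0,0],-1],[[0,0,0],[0,0,0],-1],[[0,0,0],[0,0,0],-1],[[0,0,0],[0,0,0],-1],[[0,0,0],[0,0,0],-1],[[0,0,0],[0,0,0],-1],[[0,0,0],[0,0,0],-1],[[0,0,0],[0,0,0],-1],[[0,0,0],[0,0,0],-1],[[0,0,0],[0,0,0],-1]]' >/dev/null; python3 to.py -55 0 100
python3 - <<'E'
from h import *
import pickle
f=save("wrist","w.png",s=1.5);pickle.dump(f,open("w.pkl","wb"));print(f["fx"],f["cx"],f["cy"],ray(f,f["cx"],f["cy"]))
E
```

```text
clock: 1.77
position: [0.5614, -0.0821, 0.2512]
eef_rot: [3.141, 0.001, 1.74]
contact_force: [0.1, 0.6, -0.6]
gripper_width: 0.0001
grasp_force: 0.0
t 2.6 tip stand mm [-51.5  -2.3 179. ] F stand 0.5 [-0.3  0.5 -0.5]
shift [-0.09 -0.06  1.97] turn [ 0.  0. -0.]
297.3186396354542 255.39702821245618 189.91066944355765 (array([0.54452034, 0.00120658, 0.32158361]), array([ 0.05393986, -0.31201778, -0.94854383]))
```

View pics/w.png

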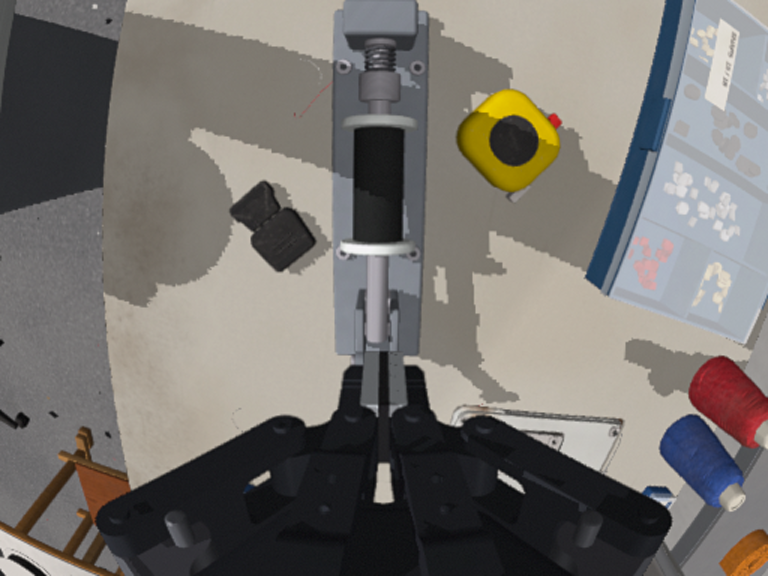

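Wrist view (1.5x): the roller axis runs along column 378, the flange at the axle end spans (341..416, 249), the axle tail is at (375,343) and the base edges are at columns 333 and 425. The keeper is hidden below the fingers. I'll cross-check the stand pose by casting fisheye rays.

```bash
python3 - <<'E'
from h import *
import pickle
f=pickle.load(open("w.pkl","rb"));p=np.load("p.npy");c,s=np.cos(p[2]),np.sin(p[2]);V=np.array(f["view"])
def pl(u,v,z):
    d=np.array([u/1.5-f["cx"],v/1.5-f["cy"]]);r=np.hypot(*d);t=r/f["fx"];q=np.r_[np.sin(t)*d/r,np.cos(t)];q=V[:3,:3].T@q;o=-V[:3,:3].T@V[:3,3]
    e=o+q*(z-o[2])/q[2]-[p[0],p[1],0];return (1000*np.array([c*e[0]+s*e[1],-s*e[0]+c*e[1]])).round(1)
for n,u,v,z in [("baseL",334,80,.01),("baseR",428,80,.01),("baseL",332,300,.01),("baseR",420,350,.01),("baseL2",334,350,.01),("house top front L (98,59)",345,36,.059),("R",415,36,.059),("flangeL",341,250,.044),("flangeR",416,250,.044),("tail L",367,343,.054),("tail R",384,343,.054),("flange top",379,252,.066)]: print(n,pl(u,v,z))
E
```

```text
baseL [73.4 32.3]
baseR [ 73.3 -31.9]
baseL [-86.1  37. ]
baseR [-127.8  -30.2]
baseL2 [-128.    37.2]
house top front L (98,59) [93.3 20.7]
R [ 93.2 -19.6]
flangeL [-39.2  25.8]
flangeR [-39.2 -22.4]
tail L [-100.3    9.4]
tail R [-100.3   -1.9]
flange top [-35.    1.1]
```

```bash
python3 to.py -54 1.5 64; python3 -m creep '[[[0,0,0],[-0.06,-0.1,0.5],-1],[[0,0,0],[-0.06,-0.1,1.0],-1],[[0,0,0],[-0.06,-0.1,1.5],-1],[[0,0,0],[-0.06,-0.1,2.0],-1],[[0,0,0],[-0.06,-0.1,2.4],-1],[[0,0,0],[-0.06,-0.1,2.7],-1],[[0,0,0],[-0.06,-0.1,2.85],-1],[[0,0,0],[-0.06,-0.1,2.87],-1],[[0,0,0],[-0.06,-0.1,2.87],-1],[[0,0,0],[-0.06,-0.1,2.87],-1]]'; python3 to.py -54 1.5 58
python3 - <<'E'
from h import *
f=save("side","s1.png",(225,170,305,240),8)
E
```

```text
t 2.65 tip stand mm [-51.6  -2.3 178.9] F stand 0.5 [-0.5  0.4 -0.1]
shift [-0.06 -0.1   2.87] turn [-0. -0. -0.]
clock: 3.48
position: [0.5565, -0.082, 0.1379]
eef_rot: [3.14, 0.0, 1.744]
contact_force: [-0.5, -1.2, -0.4]
gripper_width: 0.0004
grasp_force: 0.0
t 3.48 tip stand mm [-54.3   0.9  64.9] F stand -1.1 [-0.5 -1.2 -0.4]
shift [ 0.01 -0.01  0.17] turn [ 0.01  0.   -0.  ]
```

View pics/s1.png

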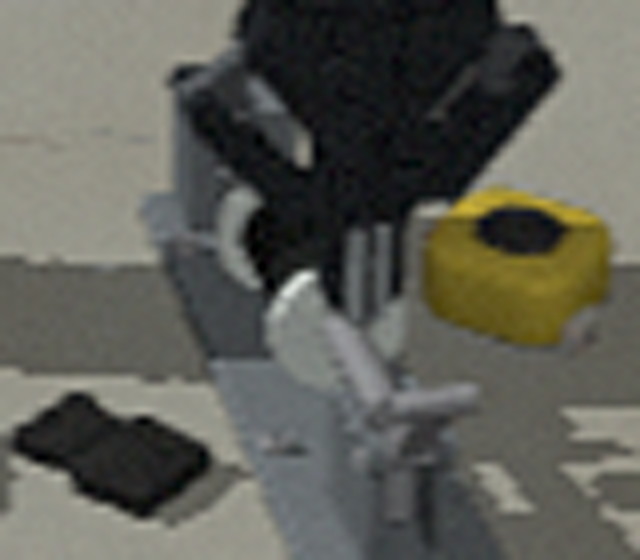

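The fingertip hangs over the bare axle in front of the flange. It sits slightly right of the axle, about 370 against 350. I'll shift y by about +3 mm and lower gently.

```bash
python3 -m creep '[[[0,0,0],[0,-0.08,0],-1],[[0,0,0],[0,-0.08,0.04],-1],[[0,0,0],[0,-0.08,0.08],-1],[[0,0,0],[0,-0.08,0.1],-1],[[0,0,0],[0,-0.08,0.12],-1],[[0,0,0],[0,-0.08,0.14],-1],[[0,0,0],[0,-0.08,0.16],-1],[[0,0,0],[0,-0.08,0.16],-1],[[0,0,0],[0,-0.08,0.16],-1],[[0,0,0],[0,-0.08,0.16],-1]]'; python3 to.py -35 4 58
```

```text
clock: 4.37
position: [0.5527, -0.0825, 0.1307]
eef_rot: [-3.141, 0.0, 1.744]
contact_force: [-0.9, -0.4, 0.3]
gripper_width: 0.0002
grasp_force: 0.0
t 4.37 tip stand mm [-54.    4.9  57.7] F stand -0.3 [-0.9 -0.4  0.3]
shift [ 0.48  0.02 -0.01] turn [-0.  0. -0.]
```

```bash
python3 -m creep '[[[0,0,0],[0.05,0.02,0],-1],[[0,0,0],[0.1,0.02,0],-1],[[0,0,0],[0.14,0.02,0],-1],[[0,0,0],[0.18,0.02,0],-1],[[0,0,0],[0.22,0.02,0],-1],[[0,0,0],[0.26,0.02,0],-1],[[0,0,0],[0.3,0.02,0],-1],[[0,0,0],[0.33,0.02,0],-1],[[0,0,0],[0.35,0.02,0],-1],[[0,0,0],[0.35,0.02,0],-1]]'; python3 to.py -35 4 58
```

```text
clock: 5.2
position: [0.5513, -0.0689, 0.1308]
eef_rot: [3.141, 0.001, 1.744]
contact_force: [1.4, -4.5, 0.4]
gripper_width: -0.0002
grasp_force: 2.0
t 5.2 tip stand mm [-40.5   4.   57.8] F stand -4.7 [ 1.4 -4.5  0.4]
shift [ 0.14 -0.   -0.01] turn [ 0.    0.01 -0.  ]
```

```bash
python3 -m creep '[[[0,0,0],[0.04,0,0],-1],[[0,0,0],[0.08,0,0],-1],[[0,0,0],[0.11,0,0],-1],[[0,0,0],[0.14,0,0],-1],[[0,0,0],[0.17,0,0],-1],[[0,0,0],[0.19,0,0],-1],[[0,0,0],[0.21,0,0],-1],[[0,0,0],[0.22,0,0],-1],[[0,0,0],[0.22,0,0],-1],[[0,0,0],[0.22,0,0],-1]]'; python3 to.py -35 4 58
python3 - <<'E'
from h import *
A=grab_frame("wrist")["image"][20:260,170:330,::-1];B=grab_frame("side")["image"][170:240,225:305,::-1]
A=cv2.resize(A,(400,600),interpolation=cv2.INTER_CUBIC);B=cv2.resize(B,(400,350),interpolation=cv2.INTER_CUBIC);B=np.vstack([B,np.zeros((250,400,3),np.uint8)])
cv2.imwrite("pics/c1.png",np.hstack([A,B]))
E
```

```text
clock: 6.03
position: [0.5504, -0.0614, 0.1312]
eef_rot: [3.14, 0.004, 1.743]
contact_force: [1.6, -8.1, -0.7]
gripper_width: -0.0
grasp_force: 4.1
t 6.03 tip stand mm [-33.1   3.5  58.2] F stand -8.2 [ 1.6 -8.1 -0.7]
shift [-0.05 -0.01  0.01] turn [ 0.01  0.04 -0.01]
```

View pics/c1.png

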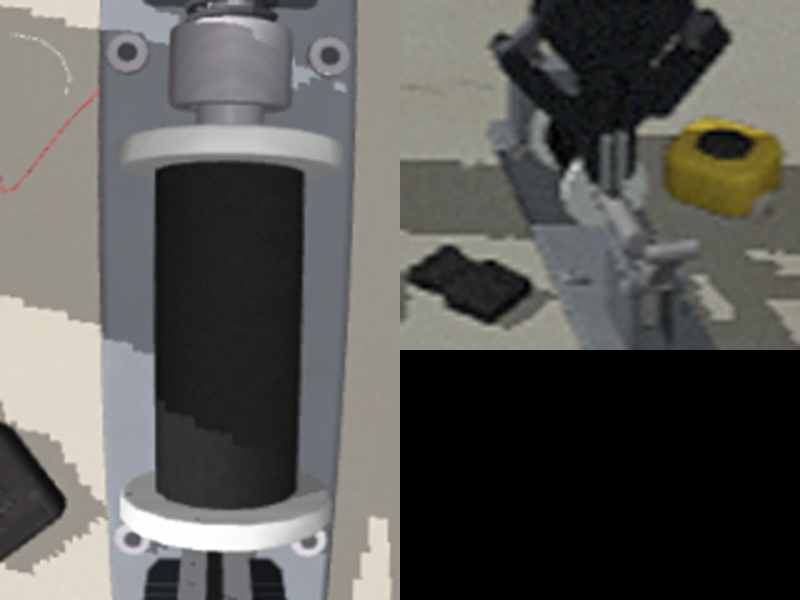

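The fingertip is centred on the flange and the cup is compressing; 8.2 N suggests about 9.7 mm. I'll push about 4 mm further, then press down on the axle.

```bash
python3 -m creep '[[[0,0,0],[0.04,0,0],-1],[[0,0,0],[0.08,0,0],-1],[[0,0,0],[0.11,0,0],-1],[[0,0,0],[0.13,0,0],-1],[[0,0,0],[0.13,0,0.05],-1],[[0,0,0],[0.13,0,0.1],-1],[[0,0,0],[0.13,0,0.15],-1],[[0,0,0],[0.13,0,0.2],-1],[[0,0,0],[0.13,0,0.2],-1],[[0,0,0],[0.13,0,0.2],-1]]'; python3 to.py -35 4 46
```

```text
clock: 6.97
position: [0.55, -0.0574, 0.1234]
eef_rot: [3.14, 0.007, 1.742]
contact_force: [1.8, -11.2, 1.4]
gripper_width: 0.0001
grasp_force: 5.8
t 6.97 tip stand mm [-29.3   3.1  50.4] F stand -11.3 [  1.8 -11.2   1.4]
shift [-0.15 -0.02  0.11] turn [ 0.02  0.07 -0.02]
```

```bash
python3 -m creep '[[[0,0,0],[0,0,0.03],-1],[[0,0,0],[0,0,0.06],-1],[[0,0,0],[0,0,0.08],-1],[[0,0,0],[0,0,0.1],-1],[[0,0,0],[0,0,0.12],-1],[[0,0,0],[0,0,0.13],-1],[[0,0,0],[0,0,0.13],-1],[[0,0,0],[0,0,0.13],-1],[[0,0,0],[0,0,0.13],-1],[[0,0,0],[0,0,0.13],-1]]'; python3 to.py -45 3 45.5
python3 - <<'E'
from h import *
A=grab_frame("scene")["image"][165:225,215:315,::-1];B=grab_frame("side")["image"][180:240,235:305,::-1]
A=cv2.resize(A,(400,240),interpolation=cv2.INTER_CUBIC);B=cv2.resize(B,(400,343),interpolation=cv2.INTER_CUBIC)
cv2.imwrite("pics/c2.png",np.vstack([A,B]))
E
```

```text
clock: 7.8
position: [0.5509, -0.0574, 0.1195]
eef_rot: [3.138, 0.007, 1.742]
contact_force: [0.8, -11.6, 6.4]
gripper_width: 0.0001
grasp_force: 5.7
t 7.8 tip stand mm [-29.5   2.1  46.5] F stand -11.6 [  0.8 -11.6   6.4]
shift [-0.4  -0.01  0.03] turn [ 0.04  0.07 -0.02]
```

View pics/c2.png

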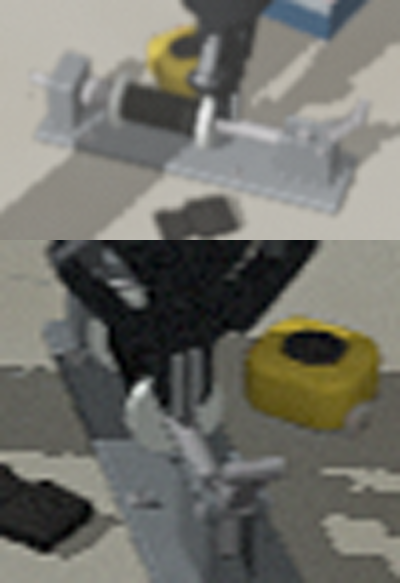

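The axle now lies parallel to the base (slope about 0.235 against 0.24), so the tail is down in the saddle. I'll draw back along the axle while still bearing lightly.

```bash
python3 -m creep '[[[0,0,0],[-0.06,0,0],-1],[[0,0,0],[-0.12,0,0],-1],[[0,0,0],[-0.18,0,0],-1],[[0,0,0],[-0.24,0,0],-1],[[0,0,0],[-0.3,0,0],-1],[[0,0,0],[-0.36,0,0],-1],[[0,0,0],[-0.42,0,0],-1],[[0,0,0],[-0.48,0,0],-1],[[0,0,0],[-0.5,0,0],-1],[[0,0,0],[-0.5,0,0],-1]]'; python3 to.py -50 3 100
```

```text
clock: 8.73
position: [0.5519, -0.0737, 0.1176]
eef_rot: [3.142, -0.002, 1.744]
contact_force: [0.1, 2.4, 5.2]
gripper_width: 0.0001
grasp_force: 2.2
t 8.73 tip stand mm [-45.    4.1  44.6] F stand 2.4 [0.1 2.4 5.2]
shift [-0.12  0.03 -1.39] turn [ 0.   -0.02  0.  ]
```

```bash
python3 -m creep '[[[0,0,0],[0,0,-0.4],-1],[[0,0,0],[0,0,-0.9],-1],[[0,0,0],[0,0,-1.5],-1],[[0,0,0],[0,0,-2.1],-1],[[0,0,0],[-0.7,0,-2.2],-1],[[0,0,0],[-1.4,0,-2.2],-1],[[0,0,0],[-2.1,0,-2.2],-1],[[0,0,0],[-2.8,0,-2.2],-1],[[0,0,0],[-3.4,0,-2.2],-1],[[0,0,0],[-3.5,0,-2.2],-1]]';python3 -m creep '[[[0,0,0],[0,0,0],-1],[[0,0,0],[0,0,0],-1],[[0,0,0],[0,0,0],-1],[[0,0,0],[0,0,0],-1],[[0,0,0],[0,0,0],-1],[[0,0,0],[0,0,0],-1],[[0,0,0],[0,0,0],-1],[[0,0,0],[0,0,0],-1],[[0,0,0],[0,0,0],-1],[[0,0,0],[0,0,0],-1]]' >/dev/null; python3 to.py -170 3 75
python3 - <<'E'
from h import *
A=grab_frame("wrist")["image"][:,:,::-1]
cv2.imwrite("pics/c3.png",cv2.resize(A[20:300,150:360],(450,600)))
E
```

```text
clock: 9.57
position: [0.5766, -0.2162, 0.2048]
eef_rot: [-3.141, 0.003, 1.74]
contact_force: [0.4, -0.3, 1.0]
gripper_width: -0.0001
grasp_force: 0.0
t 10.4 tip stand mm [-186.     4.1  132.5] F stand 0.9 [0.3 0.9 0.4]
shift [0.4  0.03 1.44] turn [ 0.  0. -0.]
```

View pics/c3.png

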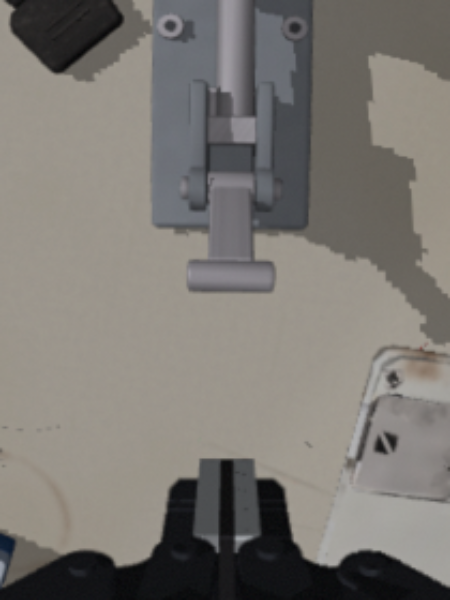

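The axle is seated between the cheeks against the wall (row 117). The keeper cross bar is at (230,277) and the fingers are aligned with it at column 228. I'll quickly check the clearance to the sewing machine head before lowering.

```bash
python3 - <<'E'
from fit import *
p=np.load("p.npy")
def tri(u1,u2):
    c1,d1=ray(a,*(np.array(u1)/1.5));c2,d2=ray(b,*(np.array(u2)/1.5));t=np.linalg.lstsq(np.c_[d1,-d2],c2-c1,rcond=None)[0];A=c1+t[0]*d1;B=c2+t[1]*d2
    m=(A+B)/2;c,s=np.cos(p[2]),np.sin(p[2]);e=m-[p[0],p[1],0];print(m.round(3),np.linalg.norm(A-B).round(3),"stand",(c*e[0]+s*e[1]).round(3),(-s*e[0]+c*e[1]).round(3))
tri((514,303),(535,395)); tri((522,245),(497,305)); tri((487,302),(470,412))
E
```

```text
[ 0.747 -0.233 -0.036] 0.054 stand -0.235 -0.161
[ 0.663 -0.257  0.181] 0.014 stand -0.245 -0.074
[ 0.668 -0.204 -0.042] 0.037 stand -0.194 -0.088
```

```bash
python3 -m creep '[[[0,0,0],[0.3,0,0.1],-1],[[0,0,0],[0.45,0,0.4],-1],[[0,0,0],[0.45,0,0.8],-1],[[0,0,0],[0.45,0,1.1],-1],[[0,0,0],[0.45,0,1.3],-1],[[0,0,0],[0.45,0,1.37],-1],[[0,0,0],[0.7,0,1.37],-1],[[0,0,0],[0.95,0,1.37],-1],[[0,0,0],[1.2,0,1.37],-1],[[0,0,0],[1.3,0,1.37],-1]]'; python3 to.py -110 3 78
```

```text
clock: 11.28
position: [0.5674, -0.1595, 0.1517]
eef_rot: [3.14, -0.0, 1.745]
contact_force: [0.9, -1.5, 0.6]
gripper_width: -0.0001
grasp_force: 0.4
t 11.28 tip stand mm [-132.4    3.5   78.7] F stand -1.6 [ 0.9 -1.5  0.6]
shift [0.56 0.02 0.02] turn [ 0.01 -0.    0.01]
```

```bash
python3 -m creep '[[[0,0,0],[0.2,0,0],-1],[[0,0,0],[0.4,0,0],-1],[[0,0,0],[0.6,0,0],-1],[[0,0,0],[0.8,0,0],-1],[[0,0,0],[1.0,0,0],-1],[[0,0,0],[1.05,0,0],-1],[[0,0,0],[0.9,0,0],-1],[[0,0,0],[0.6,0,-0.2],-1],[[0,0,0],[0.5,0,-0.7],-1],[[0,0,0],[0.5,0,-1.0],-1]]'; python3 to.py -76 3 118
python3 - <<'E'
from h import *
A=grab_frame("wrist")["image"][20:300,150:360,::-1];B=grab_frame("side")["image"][180:240,235:305,::-1]
A=cv2.resize(A,(400,533));B=cv2.resize(B,(400,343),interpolation=cv2.INTER_CUBIC);B=np.vstack([B,np.zeros((190,400,3),np.uint8)])
cv2.imwrite("pics/c4.png",np.hstack([A,B]))
E
```

```text
clock: 12.12
position: [0.5646, -0.1437, 0.1922]
eef_rot: [3.141, 0.001, 1.742]
contact_force: [1.3, 0.5, 0.4]
gripper_width: -0.0002
grasp_force: 0.0
t 12.12 tip stand mm [-116.5    3.6  119.2] F stand 0.2 [1.3 0.5 0.4]
shift [1.01 0.02 0.03] turn [ 0.01  0.01 -0.02]
```

View pics/c4.png

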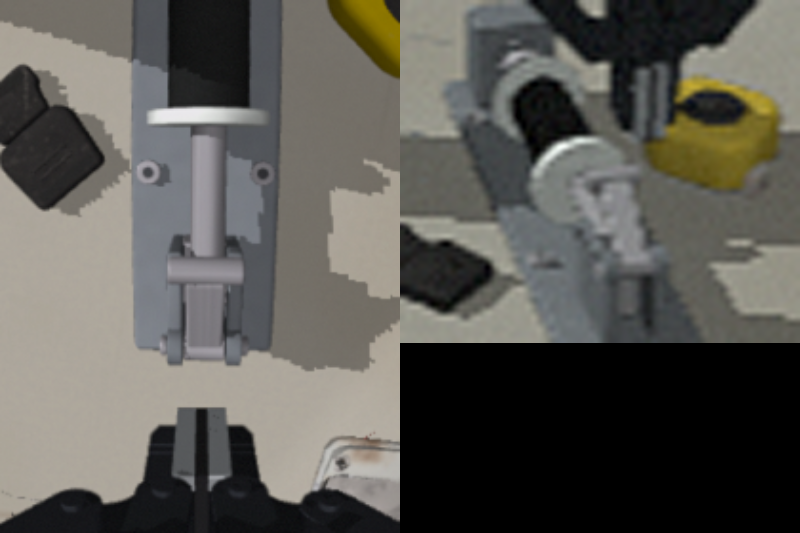

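The keeper now leans forward over the axle, with its cross bar at (205,268). I'll go over it and press down.

```bash
python3 -m creep '[[[0,0,0],[0.5,0,0],-1],[[0,0,0],[1.0,0,0],-1],[[0,0,0],[1.0,0,0.1],-1],[[0,0,0],[1.0,0,0.4],-1],[[0,0,0],[1.0,0,0.7],-1],[[0,0,0],[1.0,0,0.95],-1],[[0,0,0],[1.0,0,1.15],-1],[[0,0,0],[1.0,0,1.3],-1],[[0,0,0],[1.0,0,1.4],-1],[[0,0,0],[1.0,0,1.45],-1]]'; python3 to.py -76 3 55
```

```text
clock: 13.05
position: [0.5567, -0.1023, 0.132]
eef_rot: [-3.141, -0.0, 1.744]
contact_force: [-0.8, -0.1, 1.4]
gripper_width: -0.0002
grasp_force: 0.2
t 13.05 tip stand mm [-74.2   4.5  59. ] F stand 0.1 [-0.8 -0.1  1.4]
shift [-0.05  0.03  0.1 ] turn [-0.01 -0.   -0.  ]
```

```bash
python3 -m creep '[[[0,0,0],[0,0,0.03],-1],[[0,0,0],[0,0,0.06],-1],[[0,0,0],[0,0,0.08],-1],[[0,0,0],[0,0,0.1],-1],[[0,0,0],[0,0,0.12],-1],[[0,0,0],[0,0,0.13],-1],[[0,0,0],[0,0,0.14],-1],[[0,0,0],[0,0,0.15],-1],[[0,0,0],[0,0,0.15],-1],[[0,0,0],[0,0,0.15],-1]]'; python3 to.py -76 3 55
```

```text
clock: 13.88
position: [0.5572, -0.102, 0.1282]
eef_rot: [3.14, 0.0, 1.744]
contact_force: [-2.4, 0.6, 8.5]
gripper_width: -0.0
grasp_force: 4.3
t 13.88 tip stand mm [-74.1   3.7  55.2] F stand 1.0 [-2.4  0.6  8.5]
shift [-0.05  0.02  0.  ] turn [0.01 0.   0.  ]
```

A firm stop at 55 mm with 8.5 N means it is shut. I'll retract straight up and check.

```bash
python3 -m creep '[[[0,0,0],[0,0,-0.1],-1],[[0,0,0],[0,0,-0.4],-1],[[0,0,0],[0,0,-0.9],-1],[[0,0,0],[0,0,-1.5],-1],[[0,0,0],[-0.5,0,-2.0],-1],[[0,0,0],[-1.1,0,-2.1],-1],[[0,0,0],[-1.7,0,-2.1],-1],[[0,0,0],[-2.0,0,-2.1],-1],[[0,0,0],[-2.0,0,-2.1],-1],[[0,0,0],[-2.0,0,-2.1],-1]]'; python3 to.py -76 3 55
python3 - <<'E'
from h import *
A=grab_frame("wrist")["image"][0:300,150:360,::-1];B=grab_frame("side")["image"][180:240,235:305,::-1]
A=cv2.resize(A,(400,571));B=cv2.resize(B,(400,343),interpolation=cv2.INTER_CUBIC);B=np.vstack([B,np.zeros((228,400,3),np.uint8)])
cv2.imwrite("pics/c5.png",np.hstack([A,B]))
E
```

```text
clock: 14.72
position: [0.5703, -0.1809, 0.2101]
eef_rot: [-3.141, -0.001, 1.743]
contact_force: [-0.4, 0.7, -0.7]
gripper_width: 0.0004
grasp_force: 0.0
t 14.72 tip stand mm [-153.8    4.6  137.1] F stand 0.8 [-0.4  0.7 -0.7]
shift [1.95 0.04 2.05] turn [-0.01 -0.01 -0.01]
```

View pics/c5.png

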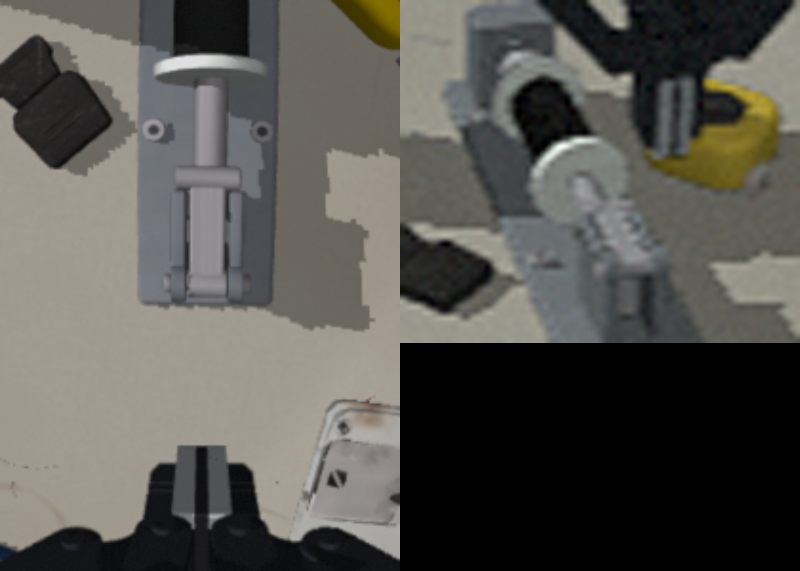

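The keeper lies flat over the seated axle, with its cross bar at (208,177) just past the cheeks. The tape measure and buckle 1, the bystanders in view, are where they were, and the robot is clear.

```bash
python3 -c "
from station import env
print(env.hand_in())"
```

```text
the job is handed in; nothing more can be done
None
```

The job is handed in at about 15 s of the 48 s allowed: the pictures show the roller seated against the end wall and the keeper folded flat over its axle, with the arm clear and the hand-in returning no verdict.

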